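Tighten and lock the castle nut of the tube mixer

ROBOT

A 6-joint arm with a two-finger parallel gripper is mounted at the origin on the work surface. World frame = base frame: x ahead of the robot, y to its left, z up, the work surface at z = 0. Lengths are in mm, angles in rad, forces in N, time in s.
With the tool pointing down it reaches from about 350 to 875 mm from the base axis. Payload 4.2 kg.
Tool frame: the origin (TCP) lies at the very end of the fingers, on their centre line; the grasp point (between the pads) lies 19 mm behind it (arm.pinch_z is the distance from the TCP to the grasp point, in mm); x points along the fingers, y is the direction in which the jaws open and shut, and the axes are right-handed (so a half turn about x gives the same grasp; the last joint's range is limited). The gripper opens to 85 mm and grips with 20 to 120 N. Pads are 22 mm wide; open, the fingers measure 114 mm over their backs; the gripper's body (76 mm by 85 mm) begins 54 mm behind the grasp point. The pads swing forward as they close: fully open they stand 13 mm farther back than shut.
Start: joints at [-1.07, 0.385, 0.008, 0, -1.194, -0.259], TCP at [149.674, -606.792, 231.312] pointing down, gripper open.
Joint ranges: [-3.14, 3.14], [-1.21, 2.06], [-1.07, 1.41], [-3.16, 2.05], [-2.99, -0.16], [-3.1, 3.1]. Speed limits (rad/s): [2.79, 2.79, 3.14, 3.14, 3.14, 3.14].

INTERFACE

Orientations are given as a unit quaternion [x, y, z, w].
In Python, from bench import arm gives the robot as it stands.
- The arm moves only by the tool drive_tool, never from a script. Its argument "motion" is a list of rows, each a list of 4 numbers: the shift along the tool's x, y, z in mm, then the turn about the tool's x in degrees. In form: [[dx, dy, dz, spin], ...]. A call has 1 to 10 rows; each row shifts and turns the commanded pose from where the row before left it, along the tool's axes as they then stand; what a row does not reach is not made up. A row lasts 1/12 s, in which the tool goes at most 41.7 mm and 7.16 degrees, less where a joint would pass 70% of its speed; a pose out of reach is approached as far as the arm can. A call with a gripper value outside its range is refused whole. "grip" is the finger opening in mm, from 0 to 85.4, set as the call begins (left out, the last holds). The fingers move at their own pace and stop on an object; the grip force is fixed at half the most. Time passes only in rows, so rows that do not move let the fingers close. It gives the time, the measured TCP pose, the force and the opening at its end, in the units of the state.
- arm.read_state(): the state, without advancing time (a new reading comes with each control period).
- arm.get_image(name): name is "side" or "top"; returns the picture (400x640x3 uint8, red, green, blue); there is no depth.
- arm.calibration(name): a dict with "K" (3x3 intrinsics, pixels), "eye" and "attitude" of the camera in the world. Camera axes: x right, y up, looking along -z (the intrinsics and any distortion apply to the point x, -y, -z); pixel columns grow to the right and rows downward; lengths in mm; the calibration is good to about 2 mm. A picture is of the moment at which its call begins. calibration takes no time and is no camera call.
- arm.job_done(): hands the job in, once; it reports no verdict.
The state is a dict: "clock": time; "joints": joint angles; "joint_vel": joint speeds; "joint_efforts": joint torques, N m; "position": TCP position; "ee_rot": TCP orientation; "contact_force": force on the tool from outside, world axes, zero at the start; "wrist_torque": the same for the moment, N m; "gripper_width": finger opening in mm.
Only numpy, scipy, OpenCV 4.12 (cv2) and the standard library are available. Lean on these libraries where they do the work, as an engineer would, in place of code of your own. Each camera call takes 0.05 s, during which the arm holds its last target. There are 200 camera calls.

TASK

On the tube mixer, tighten the grey steel castle nut clockwise until its yellow mark reaches the green snug line, then turn it a little further, only until the next slot of its crown lines up with the red-knobbed lock pin. Then push the lock pin fully in through that slot, and let go. Leave the other things on the bench where they are.

Things in the scene. Friction and masses are not known exactly. Their poses are not given: they have to be found in the camera images.
- mixer: Bench tube mixer, fixed: grey base 190 x 190 x 45 mm under a round white tube carousel, 184 mm diameter, flat top 92 mm above the bench, which does not turn. Origin: on the nut's axis at bench height; z up; its x axis points from the nut along the lock pin to the red knob. The nut stands at the carousel's centre.
- nut_grip (a point): Grey steel castle nut on an upright axis: hexagon 40 mm across flats, 95 to 121 mm above the bench, on a skirt 54 mm in diameter, 3 mm thick. The point is on the axis, half-way up the hexagon (108 mm above the bench). Its axes turn with the nut, z up; the normals of the flats lie 20 degrees (0.349 rad) counter-clockwise from above from its x axis, and every 60 degrees from there.
- spindle_hole (a point): Cross hole of the brass spindle (21 mm diameter, top 139 mm above the bench) on the nut's axis, 127 mm above the bench, facing the lock pin. Around it is the nut's crown, 36 mm over its faces, 121 to 133 mm above the bench, with six slots open at the top, 8 mm wide, one over the middle of each flat of the hexagon.
- snug_line (a point): Green line on the carousel top, radial, 30 mm long, 50 degrees counter-clockwise (from above) from the mixer's x axis. The point is its middle, 44.5 mm from the nut's axis, 92 mm above the bench.
- yellow_mark (a point): Yellow mark on one corner of the nut (and on its skirt and crown there), 23 mm from the axis, 50 degrees counter-clockwise from the nut_grip x axis; turns with the nut. It meets the green line when the nut is snug.
- castle_nut (a joint): Turn of the nut in rad, growing clockwise seen from above; 0 = snug (yellow mark at the green line). It starts loose, between -1.65 and -0.5. A slot faces the pin at 0.349 (the first after snug) and also, still too loose, at -0.698. It is stiff, 0.15 to 0.3 N m, stiffer as it tightens, and stays where it is left; stop at 1.2.
- guide_top (a point): Top centre of the blue guide block that carries the pin: 12 mm (along the pin) x 12 mm wide, 29 to 41 mm from the nut's axis, from the carousel top up to 135 mm above the bench. Fixed: keep the fingers clear of it.
- pin_knob (a point): Red upright cylindrical knob of the lock pin, 16 mm diameter, 36 mm tall, 112 to 148 mm above the bench. The point is at its centre, 130 mm above the bench; 75 mm from the nut's axis when the pin is out, 57 mm when it is home. Its x axis points away from the nut, z up.
- pin_end (a point): Round end of the lock pin, a 5 mm steel rod, level, 127 mm above the bench, pointing from the knob to the nut's axis. It is 22 mm from the axis when the pin is out; it strikes the crown if no slot faces it.
- lock_pin (a joint): Travel of the lock pin towards the nut in m: 0 = fully out (start), 0.018 = fully home against its stop, through a slot into the spindle's cross hole. Slides with about 2.5 N of friction and stays where it is left.
- beaker: Glass beaker, 70 mm diameter, 95 mm tall, stands on the bench; origin under its centre. Leave alone.
- wash_bottle: White plastic bottle with red cap, 64 mm diameter, 170 mm tall, stands on the bench; origin under its centre. Leave alone.
- tube_rack: White rack with five capped tubes, 70 x 200 mm, 130 mm tall; origin under its centre. Leave alone.
- marker: Blue marker pen 14 mm thick, 140 mm long, lying on the bench; origin under its barrel. Leave alone.

How it is judged:
By the outcome, as a careful person would: the job done as asked, in the order asked, and still so for the second after the job is handed in, with the robot touching nothing.
It also fails if it takes over 61 s, if anything falls off the work surface, if the arm or the gripper's body presses on something with over 40 N, if the wrist force passes 120 N, or if a joint passes its speed limit or range.

## Working session

There is one attempt and no reset: what is moved stays moved. The work goes in short steps, Python scripts to look and compute and a tool call to move; the robot and the scene stay as the last step left them, time stands still between calls to the robot, and variables do not carry over. Pictures are saved under pics/ and viewed, about 8 in all and at most 12, crops included, and the job is handed in when it is done.

Besides the shell and the picture viewer there is one more tool, called after ">>>" as a command line: name --pt "numbers of a row" for each row, then --argument value for the rest. drive_tool: Moves the arm, as the interface text tells. Its arguments: {"type":"object","properties":{"motion":{"type":"array"},"grip":{"type":"number"}},"required":["motion"]}

```bash
mkdir -p pics; python3 - <<'E'
from bench import arm
import cv2,numpy as np
for n in("top","side"):
    cv2.imwrite(f"pics/{n}0.png",arm.get_image(n)[:,:,::-1]); c=arm.calibration(n); print(n,c)
s=arm.read_state(); print(s)
E
```

```text
top {'K': array([[383.96537668,   0.        , 326.1636453 ],
       [  0.        , 383.96537668, 195.83507454],
       [  0.        ,   0.        ,   1.        ]]), 'eye': array([ 383.63205402, -109.01628276, 1128.25452832]), 'attitude': array([ 0.06335199, -0.06955434, -0.7023249 ,  0.70561211])}
side {'K': array([[484.77035311,   0.        , 320.78190862],
       [  0.        , 484.77035311, 205.70876689],
       [  0.        ,   0.        ,   1.        ]]), 'eye': array([467.27549003, 823.47806004, 977.32674018]), 'attitude': array([-0.0275581 ,  0.39933723,  0.91472219, -0.05525975])}
{'clock': 0.1, 'joints': array([-1.07042322e+00,  3.85503922e-01,  6.75891417e-03, -4.17035375e-04,
       -1.19398673e+00, -2.58578829e-01]), 'joint_vel': array([ 2.80993024e-03, -5.59307004e-04,  4.06141882e-03,  1.66455823e-03,
        1.82624376e-03,  1.88350040e-06]), 'joint_efforts': array([ 1.35229784e-03, -3.93320060e+01,  1.88929993e+01,  4.19786051e+00,
       -2.58150154e-03,  1.08236313e-05]), 'position': array([ 149.53014704, -606.31799782,  230.31758333]), 'ee_rot': array([-0.0845387 ,  0.70207789,  0.08591142,  0.70182553]), 'contact_force': array([-0.13023197,  0.00309879,  0.18188262]), 'wrist_torque': array([ 0.0177409 , -0.03112734,  0.01400277]), 'gripper_width': 85.60118814274381}
```

View pics/top0.png

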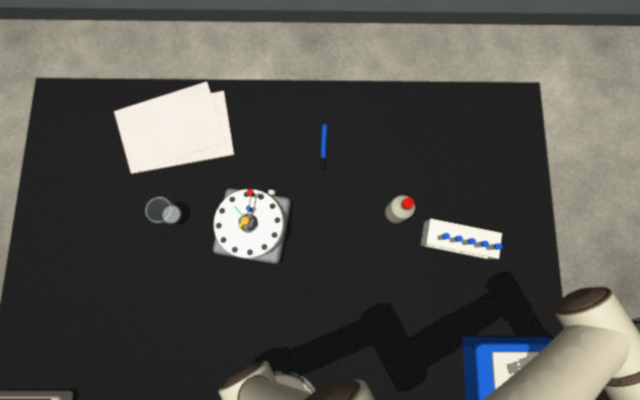

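View pics/side0.png

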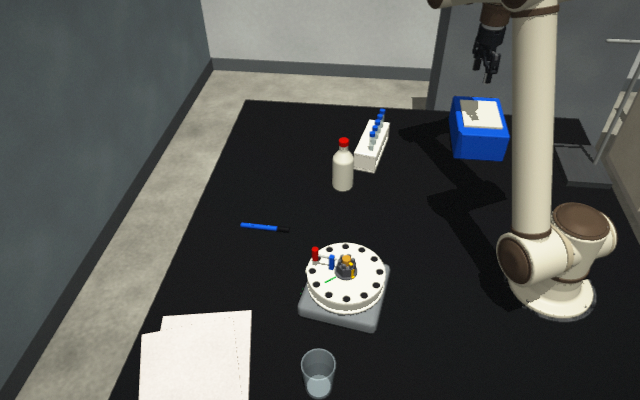

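```bash
cat > h.py <<'E'
from bench import arm
import cv2,numpy as np
from scipy.spatial.transform import Rotation as R
C={n:arm.calibration(n) for n in("top","side")}
def proj(n,P):
    c=C[n]; p=(np.atleast_2d(P)-c["eye"])@R.from_quat(c["attitude"]).as_matrix()
    q=(p*[1,-1,-1])@c["K"].T; return q[:,:2]/q[:,2:]
def ray(n,uv,z):
    c=C[n]; d=np.linalg.inv(c["K"])@[uv[0],uv[1],1]; d=R.from_quat(c["attitude"]).as_matrix()@(d*[1,-1,-1])
    return c["eye"]+d*(z-c["eye"][2])/d[2]
def crop(n,im,x,y,w,h,k): return cv2.resize(im[y:y+h,x:x+w],None,fx=k,fy=k,interpolation=cv2.INTER_CUBIC)
E
python3 - <<'E'
from h import *
t=cv2.imread("pics/top0.png"); s=cv2.imread("pics/side0.png")
a=crop("top",t,215,180,75,75,8)[:, :]; b=crop("side",s,300,238,90,75,8)
a=cv2.resize(a,(400,400)); b=cv2.resize(b,(480,400))[:, :400]
cv2.imwrite("pics/c0.png",np.vstack([np.hstack([a,b])]))
for n,im in(("top",t),("side",s)):
    hsv=cv2.cvtColor(im,cv2.COLOR_BGR2HSV); i=im.astype(int)
    x0,y0,w,h=(205,180,95,90) if n=="top" else (295,235,100,100)
    m0=np.zeros(im.shape[:2],bool); m0[y0:y0+h,x0:x0+w]=1
    H,S,V=[hsv[...,k].astype(int) for k in range(3)]
    for nm,m in dict(red=((H<8)|(H>172))&(S>150)&(V>90),blue=(H>100)&(H<130)&(S>130)&(V>70),green=(H>45)&(H<85)&(S>100)&(V>60),yellow=(H>15)&(H<35)&(S>140)&(V>100)).items():
        yy,xx=np.where(m&m0)
        if len(xx): print(n,nm,len(xx),xx.mean(),yy.mean(),xx.min(),xx.max(),yy.min(),yy.max())
    m=((V>195)&(S<40)&m0).astype(np.uint8)
    cs,_=cv2.findContours(m,cv2.RETR_EXTERNAL,cv2.CHAIN_APPROX_NONE); c=max(cs,key=cv2.contourArea)
    e=cv2.fitEllipse(cv2.convexHull(c)); print(n,e,ray(n,e[0],92))
E
```

```text
top red 35 249.9142857142857 191.74285714285713 247 253 188 195
top blue 16 248.8125 208.375 247 251 206 210
top yellow 61 244.0655737704918 221.1639344262295 240 249 217 226
top ((247.71438598632812, 223.21612548828125), (66.85636901855469, 69.54609680175781), 51.469581604003906) [504.46562737  94.19993903  92.        ]
side red 86 314.6279069767442 252.96511627906978 311 318 246 260
side blue 69 331.1014492753623 261.8985507246377 329 333 255 269
side green 18 325.0 281.3333333333333 300 335 277 293
side yellow 113 348.17699115044246 263.4513274336283 342 354 255 278
side ((345.3567810058594, 277.59661865234375), (71.28265380859375, 80.62779235839844), 93.03947448730469) [503.77715892 112.12816153  92.        ]
```

View pics/c0.png

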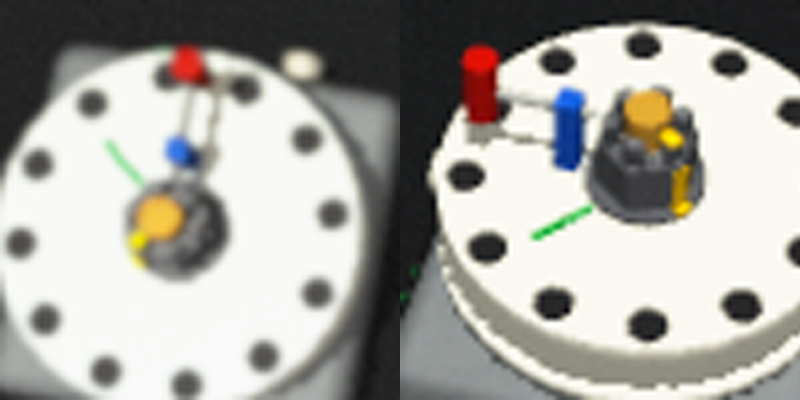

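```bash
cat > fit.py <<'E'
from h import *
from scipy.optimize import least_squares
def pol(r,a,z): a=np.radians(a); return [r*np.cos(a),r*np.sin(a),z]
obs=[("top",[0,0,139],(245,220.5)),("top",[35,0,135],(248.4,208.5)),("top",[75,0,146],(249.9,192)),("top",pol(29.5,50,92),(241.6,214.5)),("top",pol(59.5,50,92),(235.25,206.6)),("top",[0,0,92],(247.7,223.2)),
("side",[0,0,139],(346.5,257.3)),("side",[75,0,148],(315,248.3)),("side",[75,0,130],(314.6,253.0)),("side",[35,0,135],(331.9,255.8)),("side",pol(59.5,50,92),(325.3,282.6)),("side",pol(29.5,50,92),(336,277.2))]
def world(p,P):
    P=np.atleast_2d(P); return P@R.from_euler('z',p[2]).as_matrix().T+[p[0],p[1],0]
def res(p,sel=("top","side")): return np.concatenate([(proj(n,world(p,P))[0]-uv) for n,P,uv in obs if n in sel])
for sel in (("top",),("side",),("top","side")):
    f=least_squares(res,[504,94,0],x_scale=[1,1,.01],args=(sel,),loss="soft_l1"); print(sel,f.x,np.degrees(f.x[2]),f.cost)
p=f.x; print(res(p).reshape(-1,2).round(1))
E
python3 - <<'E'
from fit import *
# yellow angle
for n,z,uv in(("side",95,(353,277.4)),("side",133,(350.4,263.9)),("top",97,(241,228)),("top",133,(241,225.2))):
    w=ray(n,uv,z); d=w[:2]-p[:2]; print(n,z,np.hypot(*d),np.degrees(np.arctan2(d[1],d[0])-p[2])%360)
E
```

```text
('top',) [ 5.05064826e+02  9.25704231e+01 -1.65392455e-01] -9.476289637866 0.7844449586714444
('side',) [ 5.03988057e+02  9.19128859e+01 -1.49896317e-01] -8.588426344491465 0.7195795243107692
('top', 'side') [ 5.04423645e+02  9.22995481e+01 -1.58712860e-01] -9.093577058256624 1.8348864940347984
[[-0.   0.6]
 [-0.4 -0.4]
 [ 0.3  0.5]
 [ 0.   0.5]
 [-0.5  0.1]
 [ 0.7  0. ]
 [-0.1  0.4]
 [-0.2  0.1]
 [ 0.3  0.6]
 [-0.3 -0.1]
 [-0.5 -0.3]
 [-0.5 -0.7]]
side 95 26.757419454211757 142.05258516581767
side 133 15.921506308218525 139.37530798256282
top 97 22.8220415120155 135.45488033445403
top 133 14.89081138961398 141.25175812547135
```

```bash
cat > go.py <<'E'
from fit import *
import sys
def plan(mx,my,z,jaw=None):
    """mixer-frame target (mm), jaw axis angle in mixer deg -> tool shift and spin"""
    s=arm.read_state(); M=R.from_quat(s["ee_rot"]).as_matrix()
    t=world(p,[mx,my,0])[0]; t[2]=z; d=M.T@(t-s["position"])
    a=np.degrees(np.arctan2(M[1,1],M[0,1])-p[2])
    cur=world([0,0,0],[0,0,0])
    q=(s["position"]-[p[0],p[1],0])@R.from_euler('z',p[2]).as_matrix()
    print("t",s["clock"],"pos(mixer)",q.round(1),"jaw(mixer)",round(a,1),"tiltx",M[:,0].round(3),"j6",s["joints"][5].round(2),"w",round(s["gripper_width"],1),"F",s["contact_force"].round(1),"T",s["wrist_torque"].round(2))
    print("need shift",d.round(1), "" if jaw is None else ("spin %.1f"%((a-jaw+90)%180-90)))
if __name__=="__main__": plan(*map(float,sys.argv[1:]))
E
python3 go.py 0 0 300 110 | tail -2
```

```text
t 0.1 pos(mixer) [-240.  -745.9  230.3] jaw(mixer) 112.9 tiltx [-0.001  0.002 -1.   ] j6 -0.26 w 85.6 F [-0.1  0.   0.2] T [ 0.02 -0.03  0.01]
need shift [-68.6 593.5 511.8] spin 2.9
```

>>> drive_tool --pt "-7 8 7 0" --pt "-7 16 14 0" --pt "-7 24 21 0" --pt "-7 28 24 0" --pt "-7 28 24 0" --pt "-7 28 24 0" --pt "-7 28 24 0" --pt "-7 28 24 0" --pt "-7 28 24 0" --pt "-6 28 24 0"

```text
clock: 0.93
position: [295.2, -317.4, 301.2]
ee_rot: [-0.085, 0.702, 0.085, 0.702]
contact_force: [1.0, -0.2, 0.1]
gripper_width: 85.0
```

>>> drive_tool --pt "0 28 24 0" --pt "0 28 24 0" --pt "0 28 24 0" --pt "0 28 24 0" --pt "0 28 24 0" --pt "0 28 24 0" --pt "0 28 24 0" --pt "0 28 24 0" --pt "0 28 24 1" --pt "0 24 21 1"

```text
clock: 1.77
position: [459.5, 7.3, 300.8]
ee_rot: [-0.073, 0.703, 0.073, 0.704]
contact_force: [0.7, -1.1, 1.1]
gripper_width: 85.5
```

```bash
python3 go.py 0 0 300 110 | tail -2
```

```text
t 1.7667 pos(mixer) [-30.9 -91.  300.8] jaw(mixer) 111.0 tiltx [ 0.001  0.001 -1.   ] j6 -1.73 w 85.5 F [ 0.7 -1.1  1.1] T [-0.09 -0.02  0.03]
need shift [ 0.9 73.9 61.4] spin 1.0
```

>>> drive_tool --pt "0 20 16 1" --pt "5 20 16 0" --pt "10 17 15 0" --pt "15 11 9 0" --pt "20 5 5 0" --pt "25 1 0 0" --pt "25 0 0 0" --pt "20 0 0 0" --pt "10 0 0 0" --pt "0 0 0 0"

```text
clock: 2.6
position: [503.5, 88.9, 168.4]
ee_rot: [-0.067, 0.706, 0.066, 0.702]
contact_force: [0.4, -0.0, -0.4]
gripper_width: 85.3
```

```bash
python3 go.py 0 0 98 110 | tail -2; python3 - <<'E'
from h import *
cv2.imwrite("pics/s1.png",np.hstack([crop("side",arm.get_image("side")[:,:,::-1],290,195,100,125,4),crop("top",arm.get_image("top")[:,:,::-1],200,170,100,125,4)]))
E
```

```text
t 2.6 pos(mixer) [ -0.4  -3.5 168.4] jaw(mixer) 109.9 tiltx [-0.005 -0.002 -1.   ] j6 -1.87 w 85.3 F [ 0.4 -0.  -0.4] T [-0.   -0.    0.02]
need shift [70.4  3.2  1.9] spin -0.1
```

View pics/s1.png

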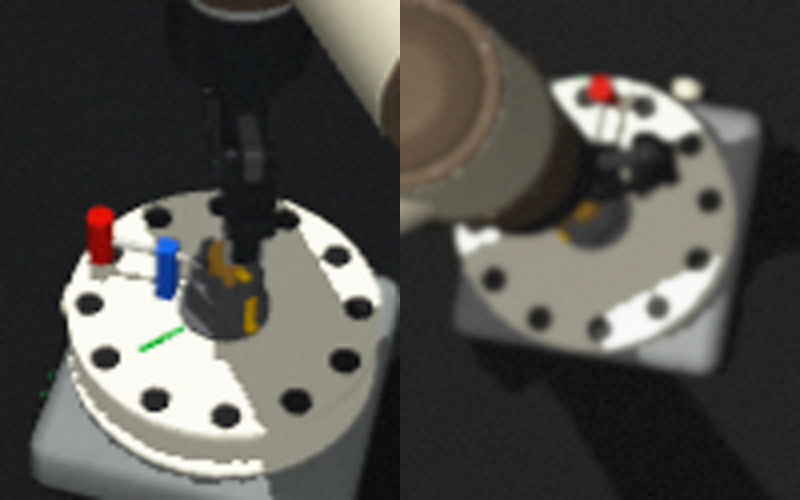

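>>> drive_tool --pt "5 1.5 1 0" --pt "12 1.7 0.9 0" --pt "14 0 0 0" --pt "14 0 0 0" --pt "12 0 0 0" --pt "8 0 0 0" --pt "4 0 0 0" --pt "0 0 0 0" --pt "0 0 0 0"

```text
clock: 3.45
position: [507.1, 93.0, 102.0]
ee_rot: [-0.067, 0.703, 0.067, 0.704]
contact_force: [-0.7, -0.6, 0.5]
gripper_width: 85.6
```

```bash
python3 go.py 0 0 98 110 | tail -2
```

```text
t 3.45 pos(mixer) [  2.5   1.1 102. ] jaw(mixer) 110.0 tiltx [ 0.001  0.    -1.   ] j6 -1.88 w 85.6 F [-0.7 -0.6  0.5] T [-0.01  0.01 -0.05]
need shift [ 4.  -0.1 -2.7] spin -0.0
```

>>> drive_tool --pt "2 0 -1.3 0" --pt "1 0 -1.2 0" --pt "0 0 0 0"

```text
clock: 3.7
position: [503.8, 92.2, 98.5]
ee_rot: [-0.067, 0.704, 0.067, 0.704]
contact_force: [0.2, 0.5, 0.1]
gripper_width: 85.4
```

>>> drive_tool --pt "0 0 0 0" --pt "0 0 0 0" --pt "0 0 0 0" --pt "0 0 0 0" --pt "0 0 0 0" --pt "0 0 0 0" --pt "0 0 0 0" --pt "0 0 0 0" --grip 36

```text
clock: 4.37
position: [504.2, 92.1, 98.8]
ee_rot: [-0.067, 0.704, 0.067, 0.704]
contact_force: [-2.0, -0.5, 5.7]
gripper_width: 39.4
```

```bash
python3 go.py 0 0 98 110 | tail -2;  python3 - <<'E'
from h import *
cv2.imwrite("pics/s2.png",np.hstack([crop("side",arm.get_image("side")[:,:,::-1],290,195,100,125,4),crop("top",arm.get_image("top")[:,:,::-1],200,170,100,125,4)]))
E
```

```text
t 4.3667 pos(mixer) [-0.2 -0.2 98.8] jaw(mixer) 110.0 tiltx [ 0. -0. -1.] j6 -1.88 w 39.4 F [-2.  -0.5  5.7] T [-0.41  0.42  0.06]
need shift [0.8 0.1 0.3] spin -0.0
```

View pics/s2.png

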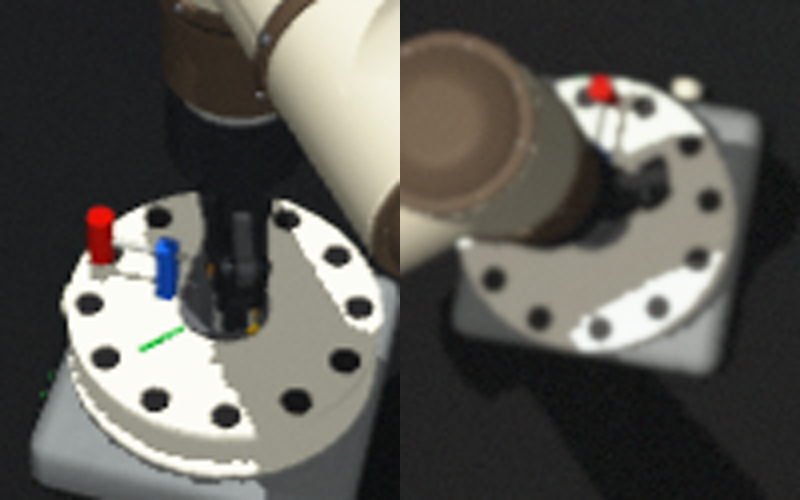

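>>> drive_tool --pt "0 0 0 2" --pt "0 0 0 4" --pt "0 0 0 6" --pt "0 0 0 6" --pt "0 0 0 6" --pt "0 0 0 6" --pt "0 0 0 6" --pt "0 0 0 5" --pt "0 0 0 2" --pt "0 0 0 0"

```text
clock: 5.3
position: [504.5, 93.7, 98.8]
ee_rot: [0.197, 0.679, -0.195, 0.68]
contact_force: [-2.8, 4.3, 4.4]
gripper_width: 39.5
```

```bash
python3 go.py 0 0 98 55 | tail -2
```

```text
t 5.3 pos(mixer) [-0.2  1.4 98.8] jaw(mixer) 66.9 tiltx [ 0.002  0.002 -1.   ] j6 -2.63 w 39.5 F [-2.8  4.3  4.4] T [ 1.27  0.89 -0.12]
need shift [ 0.8 -1.2  0.7] spin 11.9
```

>>> drive_tool --pt "0 0 0 4" --pt "0 0 0 5" --pt "0 0 0 3" --pt "0 0 0 0" --pt "0 0 0 0"

```text
clock: 5.72
position: [504.7, 94.1, 98.8]
ee_rot: [0.267, 0.655, -0.265, 0.656]
contact_force: [-1.6, 5.6, 5.2]
gripper_width: 39.2
```

```bash
python3 go.py 0 0 98 55 | tail -2
```

```text
t 5.7167 pos(mixer) [ 0.   1.8 98.8] jaw(mixer) 54.9 tiltx [ 0.002  0.003 -1.   ] j6 -2.84 w 39.2 F [-1.6  5.6  5.2] T [ 1.61  0.8  -0.05]
need shift [ 0.8 -1.5  1. ] spin -0.1
```

>>> drive_tool --pt "0 0 0 0" --pt "0 0 0 0" --pt "0 0 0 0" --pt "0 0 0 0" --pt "0 0 0 0" --pt "0 0 0 0" --pt "0 0 0 0" --grip 85

```text
clock: 6.3
position: [504.0, 92.1, 98.2]
ee_rot: [0.266, 0.655, -0.266, 0.655]
contact_force: [0.3, 0.2, -0.4]
gripper_width: 85.1
```

>>> drive_tool --pt "0 0 0 -3" --pt "0 0 0 -7" --pt "0 0 0 -7" --pt "0 0 0 -7" --pt "0 0 0 -7" --pt "0 0 0 -7" --pt "0 0 0 -7" --pt "0 0 0 -7" --pt "0 0 0 -6" --pt "0 0 0 -2"

```text
clock: 7.13
position: [504.0, 92.2, 98.3]
ee_rot: [-0.099, 0.7, 0.099, 0.7]
contact_force: [-0.7, -0.5, -0.2]
gripper_width: 85.2
```

```bash
python3 go.py 0 0 98 115 | tail -2;  python3 - <<'E'
from h import *
cv2.imwrite("pics/s3.png",np.hstack([crop("side",arm.get_image("side")[:,:,::-1],300,225,80,80,7)]))
E
```

```text
t 7.1333 pos(mixer) [-0.4 -0.2 98.3] jaw(mixer) 115.2 tiltx [ 0.  0. -1.] j6 -1.79 w 85.2 F [-0.7 -0.5 -0.2] T [ 0.02  0.02 -0.01]
need shift [ 0.3 -0.   0.4] spin 0.2
```

View pics/s3.png

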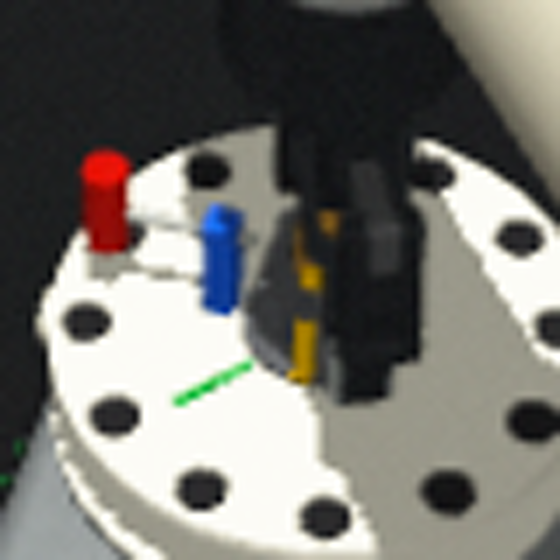

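```bash
sed -i 's/^p=f.x;/p=f.x+[1.9,.3,0];/' fit.py; python3 - <<'E' | tail -3
from fit import *
for z,uv in((93.5,(343.3,278.6)),(108,(343.6,274.5)),(133,(344.3,264))):
    w=ray("side",uv,z); d=w[:2]-p[:2]; print(z,np.hypot(*d),np.degrees(np.arctan2(d[1],d[0])-p[2])%360)
E
python3 go.py 0 0 98 115 | tail -2
```

```text
93.5 24.292006156610874 94.72720813704122
108 23.95307489000751 95.3657447821626
133 13.852583014122263 92.82375967435905
t 7.1833 pos(mixer) [-2.2 -0.8 98.3] jaw(mixer) 115.1 tiltx [-0. -0. -1.] j6 -1.79 w 84.6 F [ 0.9  0.7 -0.7] T [ 0.   -0.02 -0.04]
need shift [ 0.3 -0.2  2.3] spin 0.1
```

>>> drive_tool --pt "0 0 1.2 0" --pt "0 0 1 0" --pt "0 0 0 0"

```text
clock: 7.43
position: [506.4, 92.9, 98.3]
ee_rot: [-0.097, 0.7, 0.097, 0.7]
contact_force: [-0.2, -0.5, -0.4]
gripper_width: 85.1
```

>>> drive_tool --pt "0 0 0 0" --pt "0 0 0 0" --pt "0 0 0 0" --pt "0 0 0 0" --pt "0 0 0 0" --pt "0 0 0 0" --pt "0 0 0 0" --pt "0 0 0 0" --grip 36

```text
clock: 8.1
position: [506.2, 92.6, 98.7]
ee_rot: [-0.098, 0.7, 0.097, 0.7]
contact_force: [-0.8, -1.7, 5.2]
gripper_width: 38.6
```

```bash
python3 go.py 0 0 98 60 | tail -2
```

```text
t 8.1 pos(mixer) [-0.1 -0.  98.7] jaw(mixer) 115.0 tiltx [ 0. -0. -1.] j6 -1.79 w 38.6 F [-0.8 -1.7  5.2] T [-0.78  0.33  0.17]
need shift [ 0.7 -0.   0.1] spin 55.0
```

>>> drive_tool --pt "0 0 0 2" --pt "0 0 0 4" --pt "0 0 0 5" --pt "0 0 0 5" --pt "0 0 0 5" --pt "0 0 0 5" --pt "0 0 0 4" --pt "0 0 0 3" --pt "0 0 0 2" --pt "0 0 0 0"

```text
clock: 8.93
position: [506.2, 92.8, 98.7]
ee_rot: [0.118, 0.697, -0.118, 0.697]
contact_force: [-2.0, -1.6, 4.8]
gripper_width: 39.8
```

```bash
python3 go.py 0 0 98 60 | tail -2
```

```text
t 8.9333 pos(mixer) [-0.1  0.1 98.7] jaw(mixer) 79.9 tiltx [ 0. -0. -1.] j6 -2.4 w 39.8 F [-2.  -1.6  4.8] T [-0.65  0.31 -0.09]
need shift [ 0.7 -0.1  0.2] spin 19.9
```

>>> drive_tool --pt "0 0 0 3" --pt "0 0 0 5" --pt "0 0 0 5" --pt "0 0 0 4" --pt "0 0 0 2" --pt "0 0 0 0" --pt "0 0 0 0"

```text
clock: 9.52
position: [506.2, 92.9, 98.7]
ee_rot: [0.231, 0.668, -0.231, 0.668]
contact_force: [-1.2, -1.9, 5.1]
gripper_width: 39.2
```

```bash
python3 go.py 0 0 98 60 | tail -2
```

```text
t 9.5167 pos(mixer) [-0.1  0.2 98.7] jaw(mixer) 60.9 tiltx [ 0.  0. -1.] j6 -2.73 w 39.2 F [-1.2 -1.9  5.1] T [-0.48  0.38 -0.11]
need shift [ 0.7 -0.1  0.2] spin 0.9
```

>>> drive_tool --pt "0 0 0 0.9" --pt "0 0 0 0" --pt "0 0 0 0"

```text
clock: 9.77
position: [506.2, 92.9, 98.7]
ee_rot: [0.236, 0.666, -0.236, 0.667]
contact_force: [-1.1, -1.8, 5.1]
gripper_width: 39.2
```

```bash
python3 go.py 0 0 98 60 | tail -2
```

```text
t 9.7667 pos(mixer) [-0.1  0.2 98.7] jaw(mixer) 60.0 tiltx [ 0. -0. -1.] j6 -2.75 w 39.2 F [-1.1 -1.8  5.1] T [-0.49  0.39  0.12]
need shift [ 0.7 -0.1  0.2] spin 0.0
```

>>> drive_tool --pt "0 0 0 0" --pt "0 0 0 0" --pt "0 0 0 0" --pt "0 0 0 0" --pt "0 0 0 0" --pt "0 0 0 0" --pt "0 0 0 0" --grip 85

```text
clock: 10.35
position: [506.2, 92.9, 98.3]
ee_rot: [0.236, 0.666, -0.236, 0.666]
contact_force: [-0.0, 0.6, 0.4]
gripper_width: 84.9
```

>>> drive_tool --pt "-8 0 0 0" --pt "-20 0 0 0" --pt "-25 0 0 0" --pt "-25 0 0 -3" --pt "-25 0 0 -6" --pt "-25 0 0 -7" --pt "-10 0 0 -7" --pt "0 0 0 -5" --pt "0 0 0 -2" --pt "0 -10 2 0"

```text
clock: 11.18
position: [506.7, 83.3, 237.3]
ee_rot: [0.055, 0.704, -0.055, 0.705]
contact_force: [0.2, 0.9, -0.1]
gripper_width: 84.8
```

>>> drive_tool --pt "0 -25 4 0" --pt "0 -35 5 0" --pt "0 -35 5 0" --pt "0 -35 5 0" --pt "0 -35 5 0" --pt "0 -35 5 0" --pt "0 -35 5 0" --pt "0 -35 5 0" --pt "0 -20 3 0" --pt "0 0 0 0" --grip 0

```text
clock: 12.02
position: [501.6, -214.2, 236.2]
ee_rot: [0.058, 0.705, -0.058, 0.704]
contact_force: [-0.2, 0.1, -0.3]
gripper_width: 0.3
```

```bash
python3 go.py 110 0 200 90 | tail -2;  python3 - <<'E'
from h import *
t=arm.get_image("top")[:,:,::-1]; s=arm.get_image("side")[:,:,::-1]
cv2.imwrite("pics/top4.png",t);cv2.imwrite("pics/side4.png",s)
cv2.imwrite("pics/c4.png",np.hstack([crop("side",s,305,238,65,50,6),crop("top",t,220,183,60,50,6)]))
E
```

```text
t 12.0167 pos(mixer) [  43.8 -303.7  236.2] jaw(mixer) 89.7 tiltx [-0.001 -0.001 -1.   ] j6 -1.63 w 0.3 F [-0.2  0.1 -0.3] T [ 0.02 -0.01 -0.02]
need shift [ 35.9 304.1  64.6] spin -0.3
```

View pics/c4.png

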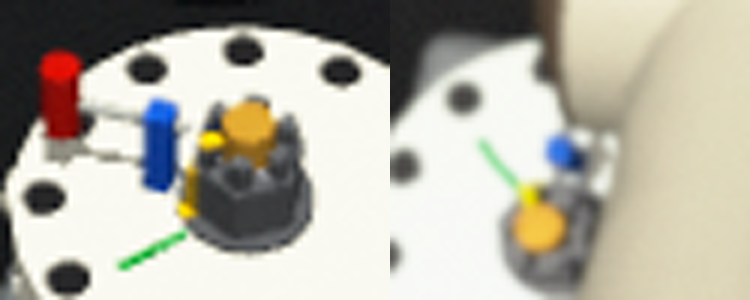

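```bash
python3 - <<'E' | tail -9
from fit import *
for n,z,uv in(("side",93.5,(336.1,273.2)),("side",133,(340.0,261.3)),("side",108,(336.8,269)),("top",133,(243.2,215.5)),("top",139,(244.8,220.8))):
    w=ray(n,uv,z); d=w[:2]-p[:2]; print(n,z,np.hypot(*d).round(1),(np.degrees(np.arctan2(d[1],d[0])-p[2])%360).round(1))
for a in (25,30,35):
    print(a,*[proj("side",world(p,[pol(r,a,z)]))[0].round(1) for r,z in((27,95),(20,133),(23,108))],proj("top",world(p,[pol(20,a,133)]))[0].round(1))
E
```

```text
[-1.3 -0.7]]
side 93.5 22.5 36.5
side 133 13.8 39.2
side 108 20.9 36.4
top 133 14.8 33.6
top 139 1.1 180.4
25 [333.7 271.6] [336.9 260.5] [335.4 267.8] [243.6 213.3]
30 [333.9 272.4] [337.1 261.1] [335.6 268.4] [242.9 213.5]
35 [334.2 273.1] [337.3 261.7] [335.9 269.1] [242.3 213.8]
```

```bash
python3 - <<'E' | tail -9
from fit import *
P={n:least_squares(res,[504,94,0],x_scale=[1,1,.01],args=((n,),),loss="soft_l1").x for n in("top","side")}
for n,z,uv in(("side",93.5,(336.1,273.2)),("side",133,(340.0,261.3)),("side",108,(336.8,269)),("top",133,(243.2,215.5))):
    q=P[n]; d=ray(n,uv,z)[:2]-q[:2]; print(n,z,np.hypot(*d).round(1),(np.degrees(np.arctan2(d[1],d[0])-q[2])%360).round(1))
s=cv2.imread("pics/side4.png"); out=[]
for th in (30,36):
    k=12; im=crop("side",s,328,250,32,34,k)
    def pt(r,a,z): u=proj("side",world(P["side"],[pol(r,a,z)]))[0]; return tuple(int(v) for v in (u-[328,250]+.5)*k)
    for z,r,c in((121,23.1,(0,255,255)),(95,23.1,(0,255,255)),(133,20.8,(255,0,255))):
        cv2.polylines(im,[np.array([pt(r,th+60*i,z) for i in range(6)])],True,c,1)
    for i in range(6):
        a=np.radians(th-30+60*i)
        for s_ in(-4,4):
            r=np.hypot(18,s_); b=np.degrees(np.arctan2(s_,18))+th-30+60*i
            cv2.line(im,pt(r,b,133),pt(r,b,121),(255,255,0),1)
    cv2.circle(im,pt(0,0,139),3,(0,0,255),1); out.append(im)
cv2.imwrite("pics/ov.png",np.hstack(out))
E
```

```text
[-1.   0.1]
 [-0.5  0.6]
 [-1.2 -0.1]
 [-1.3 -0.3]
 [-1.3 -0.7]]
side 93.5 24.8 34.9
side 133 16.2 36.7
side 108 23.3 34.7
top 133 16.0 32.2
```

View pics/ov.png

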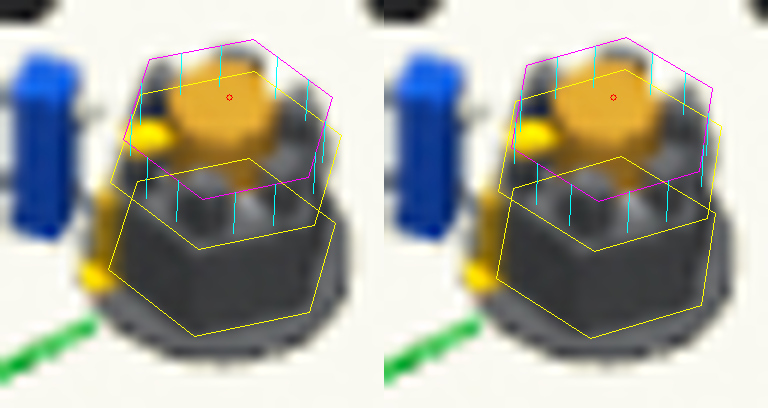

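```bash
python3 go.py 0 0 236 120 | tail -1
```

```text
need shift [ 2.000e-01  3.008e+02 -4.420e+01] spin -30.1
```

>>> drive_tool --pt "0 15 -2 0" --pt "0 30 -4 0" --pt "0 35 -5 0" --pt "0 35 -5 0" --pt "0 35 -5 0" --pt "0 35 -5 0" --pt "0 35 -5 0" --pt "0 35 -5 0" --pt "0 30 -5 0" --pt "0 15 -2 0" --grip 85

```text
clock: 12.95
position: [506.3, 96.6, 236.7]
ee_rot: [0.055, 0.705, -0.054, 0.705]
contact_force: [-0.0, -0.2, 0.3]
gripper_width: 84.8
```

>>> drive_tool --pt "0 0 0 -4" --pt "0 0 0 -7" --pt "0 0 0 -7" --pt "0 0 0 -7" --pt "0 0 0 -5" --pt "0 0 0 0" --pt "0 0 0 0"

```text
clock: 13.53
position: [506.6, 93.4, 236.5]
ee_rot: [-0.128, 0.695, 0.128, 0.695]
contact_force: [-0.1, 0.2, 0.1]
gripper_width: 85.1
```

```bash
python3 go.py 0 0 98 120 | tail -2
```

```text
t 13.5333 pos(mixer) [2.000e-01 9.000e-01 2.365e+02] jaw(mixer) 120.0 tiltx [ 0.  0. -1.] j6 -1.7 w 85.1 F [-0.1  0.2  0.1] T [ 0.04 -0.02  0.06]
need shift [138.5  -0.7  -0.6] spin -0.0
```

>>> drive_tool --pt "8 -0.7 -0.6 0" --pt "20 0 0 0" --pt "25 0 0 0" --pt "25 0 0 0" --pt "25 0 0 0" --pt "20 0 0 0" --pt "11 0 0 0" --pt "4 0 0 0" --pt "0 0 0 0" --pt "0 0 0 0"

```text
clock: 14.37
position: [507.2, 92.0, 98.6]
ee_rot: [-0.129, 0.695, 0.128, 0.696]
contact_force: [0.4, 0.7, 0.4]
gripper_width: 85.5
```

>>> drive_tool --pt "0 0 0 0" --pt "0 0 0 0" --pt "0 0 0 0" --pt "0 0 0 0" --pt "0 0 0 0" --pt "0 0 0 0" --pt "0 0 0 0" --pt "0 0 0 0" --grip 36

```text
clock: 15.03
position: [507.0, 92.7, 99.5]
ee_rot: [-0.128, 0.695, 0.129, 0.696]
contact_force: [-3.9, 2.9, 6.1]
gripper_width: 39.0
```

```bash
python3 go.py 0 0 98 115.5 | tail -2; python3 - <<'E'
from h import *
import numpy as np
cv2.imwrite("pics/side5.png",np.mean([arm.get_image("side")[:,:,::-1] for _ in range(4)],0))
E
```

```text
t 15.0333 pos(mixer) [ 0.6  0.2 99.5] jaw(mixer) 120.1 tiltx [ 0.001  0.002 -1.   ] j6 -1.7 w 39.0 F [-3.9  2.9  6.1] T [1.1  0.99 0.07]
need shift [ 1.5  0.1 -0.6] spin 4.6[ WARN:0@3.552] global loadsave.cpp:1063 imwrite_ Unsupported depth image for selected encoder is fallbacked to CV_8U.
```

```bash
cat > yc.py <<'E'
import cv2,numpy as np,sys
def yc(f):
    im=cv2.imread(f).astype(float); r=im[262:280,328:342]; w=np.clip(np.minimum(r[...,2],r[...,1]*1.2)-r[...,0]-40,0,None)
    # weight of yellow-ness
    y,x=np.mgrid[262:280,328:342]; return w.sum().round(),(w*x).sum()/w.sum(),(w*y).sum()/w.sum()
for f in sys.argv[1:]: print(f,yc(f))
E
python3 yc.py pics/side4.png pics/side5.png; python3 - <<'E'
from h import *
a=crop("",cv2.imread("pics/side4.png"),325,245,35,42,11);b=crop("",cv2.imread("pics/side5.png"),325,245,35,42,11)
cv2.imwrite("pics/cmp5.png",np.hstack([a,b]))
E
```

```text
pics/side4.png (np.float64(2278.0), np.float64(336.5274802458297), np.float64(269.17919227392446))
pics/side5.png (np.float64(2197.0), np.float64(336.0641784251252), np.float64(270.125989986345))
```

View pics/cmp5.png

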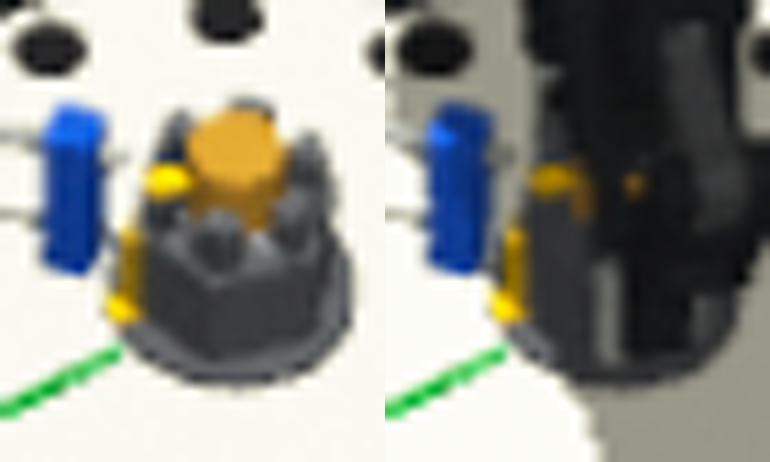

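```bash
python3 - <<'E' | tail -7
from fit import *
q=least_squares(res,[504,94,0],x_scale=[1,1,.01],args=(("side",),),loss="soft_l1").x
print(q, res(q,("side",)).reshape(-1,2).round(1).tolist())
for th in (26,30,34,38):
    f=lambda r,a,z:proj("side",world(q,[pol(r,a,z)]))[0].round(1)
    print(th,"frontcorner",f(23.1,th+60,95),f(23.1,th+60,121),"tooth",f(20,th+60,127),"tooth2",f(20,th+120,127),"backtooth",f(20,th-60,133),"left y",f(20,th,133))
E
```

```text
[-1.3 -0.3]
 [-1.3 -0.7]]
[ 5.03988057e+02  9.19128859e+01 -1.49896317e-01] [[0.1, 0.3], [-0.0, 0.2], [0.5, 0.7], [-0.2, -0.1], [-0.1, -0.3], [-0.2, -0.7]]
26 frontcorner [343.  277.4] [343.3 270.1] tooth [343.8 267.4] tooth2 [352.4 266.1] backtooth [340.7 254.3] left y [338.  260.6]
30 frontcorner [343.7 277.5] [344.  270.3] tooth [344.4 267.5] tooth2 [352.8 265.8] backtooth [340.2 254.7] left y [338.1 261. ]
34 frontcorner [344.4 277.6] [344.7 270.4] tooth [345.  267.7] tooth2 [353.2 265.5] backtooth [339.8 255. ] left y [338.3 261.5]
38 frontcorner [345.1 277.7] [345.4 270.5] tooth [345.6 267.7] tooth2 [353.6 265.1] backtooth [339.5 255.3] left y [338.5 261.9]
```

>>> drive_tool --pt "0 0 0 1.5" --pt "0 0 0 1.5" --pt "0 0 0 0" --pt "0 0 0 0"

```text
clock: 15.57
position: [507.0, 92.7, 99.5]
ee_rot: [-0.11, 0.698, 0.111, 0.699]
contact_force: [-3.4, 3.0, 4.6]
gripper_width: 39.0
```

```bash
python3 go.py 0 0 98 115.5 | tail -2; python3 - <<'E'
from h import *
import numpy as np
cv2.imwrite("pics/side6.png",np.mean([arm.get_image("side")[:,:,::-1] for _ in range(4)],0).astype(np.uint8))
E
python3 yc.py pics/side5.png pics/side6.png
```

```text
t 15.5667 pos(mixer) [ 0.6  0.2 99.5] jaw(mixer) 117.1 tiltx [ 0.001  0.002 -1.   ] j6 -1.75 w 39.0 F [-3.4  3.   4.6] T [ 0.98  0.98 -0.03]
need shift [ 1.5  0.1 -0.7] spin 1.6
pics/side5.png (np.float64(2197.0), np.float64(336.0641784251252), np.float64(270.125989986345))
pics/side6.png (np.float64(1996.0), np.float64(335.7148010822728), np.float64(270.4042489227378))
```

>>> drive_tool --pt "0 0 0 0" --pt "0 0 0 0" --pt "0 0 0 0" --pt "0 0 0 0" --pt "0 0 0 0" --pt "0 0 0 0" --pt "0 0 0 0" --grip 85

```text
clock: 16.35
position: [506.8, 91.7, 98.2]
ee_rot: [-0.11, 0.699, 0.11, 0.698]
contact_force: [-0.2, -1.2, 0.1]
gripper_width: 85.0
```

>>> drive_tool --pt "-8 0 0 0" --pt "-20 0 0 0" --pt "-25 0 0 0" --pt "-25 0 0 0" --pt "-15 0 0 4" --pt "-7 0 0 7" --pt "0 0 0 7" --pt "0 0 0 6" --pt "0 0 0 3" --pt "0 0 0 0"

```text
clock: 17.18
position: [506.9, 91.8, 199.0]
ee_rot: [0.056, 0.705, -0.056, 0.705]
contact_force: [-0.0, 0.5, 0.5]
gripper_width: 84.9
```

```bash
python3 go.py 115 0 200 90 | tail -2
```

```text
t 17.1833 pos(mixer) [  0.7  -0.7 199. ] jaw(mixer) 90.0 tiltx [ 0.001  0.    -1.   ] j6 -2.22 w 84.9 F [-0.   0.5  0.5] T [-0.01 -0.03  0.  ]
need shift [ -0.9   0.7 114.3] spin 0.0
```

>>> drive_tool --pt "0 0.7 8 0" --pt "0 0 20 0" --pt "0 0 25 0" --pt "0 0 25 0" --pt "0 0 20 0" --pt "0 0 12 0" --pt "0 0 4 0" --pt "0 0 0 0" --pt "0 0 0 0" --grip 0

```text
clock: 17.93
position: [619.2, 74.5, 198.0]
ee_rot: [0.056, 0.705, -0.056, 0.705]
contact_force: [-0.1, 0.9, -0.1]
gripper_width: -0.2
```

```bash
python3 go.py 115 0 118 90 | tail -2; python3 - <<'E'
from h import *
import numpy as np
s=np.mean([arm.get_image("side")[:,:,::-1] for _ in range(4)],0).astype(np.uint8); t=arm.get_image("top")[:,:,::-1]
cv2.imwrite("pics/side7.png",s)
a=crop("",cv2.imread("pics/side4.png"),325,245,35,42,7);b=crop("",s,325,245,35,42,7)
cv2.imwrite("pics/cmp7.png",np.hstack([a,b,crop("",t,225,180,42,42,7)]))
E
python3 yc.py pics/side4.png pics/side7.png
```

```text
t 17.9333 pos(mixer) [ 1.143e+02 -1.000e-01  1.980e+02] jaw(mixer) 90.1 tiltx [-0.001 -0.    -1.   ] j6 -2.11 w -0.2 F [-0.1  0.9 -0.1] T [ 0.05  0.02 -0.01]
need shift [80.   0.1  0.8] spin 0.1
pics/side4.png (np.float64(2278.0), np.float64(336.5274802458297), np.float64(269.17919227392446))
pics/side7.png (np.float64(1078.0), np.float64(335.73701780415433), np.float64(269.9608679525222))
```

View pics/cmp7.png

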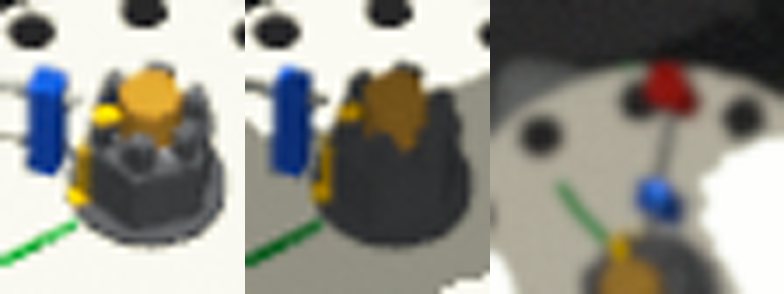

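>>> drive_tool --pt "8 0 0 0" --pt "18 0 0 0" --pt "20 0 0 0" --pt "18 0 0 0" --pt "11 0 0 0" --pt "4 0 0 0" --pt "0 0 0 0" --pt "0 0 -4 0" --pt "0 0 -4 0" --pt "0 0 0 0"

```text
clock: 19.02
position: [611.3, 76.1, 120.5]
ee_rot: [0.056, 0.704, -0.055, 0.705]
contact_force: [-0.7, -0.5, -0.2]
gripper_width: 0.1
```

```bash
python3 go.py 76 0 118 90 | tail -2
```

```text
t 19.0167 pos(mixer) [106.3   0.3 120.5] jaw(mixer) 90.1 tiltx [ 0.001  0.001 -1.   ] j6 -2.11 w 0.1 F [-0.7 -0.5 -0.2] T [-0.03  0.08  0.01]
need shift [  2.5  -0.3 -30.3] spin 0.1
```

>>> drive_tool --pt "2 0 -2 0" --pt "0 0 -3 0" --pt "0 0 -3 0" --pt "0 0 -2 0" --pt "0 0 -1 0" --pt "0 0 -1 0" --pt "0 0 -1 0" --pt "0 0 -1 0" --pt "0 0 0 0"

```text
clock: 19.77
position: [598.4, 78.0, 117.5]
ee_rot: [0.056, 0.704, -0.056, 0.705]
contact_force: [3.0, -0.1, -1.1]
gripper_width: 0.0
```

```bash
python3 go.py 76 0 118 90 | tail -2
```

```text
t 19.7667 pos(mixer) [ 93.2   0.2 117.5] jaw(mixer) 90.1 tiltx [ 0.001  0.    -1.   ] j6 -2.13 w 0.0 F [ 3.  -0.1 -1.1] T [-0.25 -0.61 -0.01]
need shift [ -0.6  -0.2 -17.2] spin 0.1
```

>>> drive_tool --pt "0 0 -1 0" --pt "0 0 -1 0" --pt "0 0 -1 0" --pt "0 0 -1 0" --pt "0 0 0 0"

```text
clock: 20.18
position: [593.8, 78.8, 117.4]
ee_rot: [0.056, 0.705, -0.056, 0.705]
contact_force: [2.5, -0.6, 0.1]
gripper_width: 0.5
```

```bash
python3 go.py 76 0 118 90 | tail -2
```

```text
t 20.1833 pos(mixer) [ 88.5   0.2 117.4] jaw(mixer) 90.1 tiltx [ 0.  0. -1.] j6 -2.13 w 0.5 F [ 2.5 -0.6  0.1] T [-0.13 -0.62  0.02]
need shift [ -0.6  -0.2 -12.5] spin 0.1
```

>>> drive_tool --pt "0 0 -1 0" --pt "0 0 -1 0" --pt "0 0 -1 0" --pt "0 0 0 0"

```text
clock: 20.52
position: [590.7, 79.3, 117.4]
ee_rot: [0.056, 0.705, -0.056, 0.705]
contact_force: [2.2, -0.5, 0.8]
gripper_width: -0.3
```

>>> drive_tool --pt "0 0 -1 0" --pt "0 0 -1 0" --pt "0 0 -1 0" --pt "0 0 0 0"

```text
clock: 20.85
position: [587.8, 79.8, 117.4]
ee_rot: [0.056, 0.705, -0.056, 0.705]
contact_force: [0.9, 0.0, 0.9]
gripper_width: -0.0
```

>>> drive_tool --pt "0 0 -1 0" --pt "0 0 -1 0" --pt "0 0 -1 0" --pt "0 0 0 0"

```text
clock: 21.18
position: [584.8, 80.2, 117.4]
ee_rot: [0.056, 0.705, -0.056, 0.705]
contact_force: [1.5, 0.1, -0.1]
gripper_width: 0.0
```

>>> drive_tool --pt "0 0 -1 0" --pt "0 0 -1 0" --pt "0 0 0 0"

```text
clock: 21.43
position: [582.9, 80.5, 117.4]
ee_rot: [0.056, 0.705, -0.056, 0.705]
contact_force: [2.2, 0.7, -0.6]
gripper_width: -0.1
```

>>> drive_tool --pt "0 0 -0.7 0" --pt "0 0 -0.7 0" --pt "0 0 0 0"

```text
clock: 21.68
position: [581.6, 80.7, 117.4]
ee_rot: [0.056, 0.705, -0.056, 0.705]
contact_force: [2.1, 0.8, 0.3]
gripper_width: -0.2
```

>>> drive_tool --pt "0 0 -0.7 0" --pt "0 0 -0.7 0" --pt "0 0 0 0"

```text
clock: 21.93
position: [581.4, 80.8, 117.5]
ee_rot: [0.056, 0.704, -0.055, 0.706]
contact_force: [5.7, -0.9, -1.7]
gripper_width: -0.2
```

>>> drive_tool --pt "0 0 -0.7 0" --pt "0 0 0 0"

```text
clock: 22.1
position: [581.4, 80.8, 117.5]
ee_rot: [0.056, 0.703, -0.055, 0.706]
contact_force: [7.1, -1.9, -2.5]
gripper_width: 0.1
```

>>> drive_tool --pt "0 0 -1 0" --pt "0 0 -1 0" --pt "0 0 0 0" --pt "0 0 0 0"

```text
clock: 22.43
position: [581.4, 80.9, 117.6]
ee_rot: [0.056, 0.702, -0.055, 0.708]
contact_force: [12.9, -5.5, -6.7]
gripper_width: -0.0
```

>>> drive_tool --pt "0 0 4 0" --pt "0 0 8 0" --pt "0 0 15 0" --pt "0 0 15 0" --pt "-10 0 8 0" --pt "-25 0 0 0" --pt "-30 0 0 0" --pt "-30 0 0 0" --pt "-15 0 0 0" --pt "0 0 0 0"

```text
clock: 23.27
position: [628.1, 73.6, 231.7]
ee_rot: [0.056, 0.703, -0.055, 0.707]
contact_force: [0.5, -0.6, 0.5]
gripper_width: 0.2
```

>>> drive_tool --pt "0 -20 0 0" --pt "0 -35 -5 0" --pt "0 -40 -5 0" --pt "0 -40 -5 0" --pt "0 -40 -5 0" --pt "0 -40 -5 0" --pt "0 -40 -5 0" --pt "0 -30 -5 0" --pt "0 -15 0 0" --pt "0 0 0 0"

```text
clock: 24.1
position: [542.8, -219.9, 225.7]
ee_rot: [0.058, 0.706, -0.057, 0.703]
contact_force: [0.7, 0.1, -0.5]
gripper_width: -0.2
```

```bash
python3 go.py 76 0 118 90 | tail -2; python3 - <<'E'
from h import *
s=np.mean([arm.get_image("side")[:,:,::-1] for _ in range(4)],0).astype(np.uint8); t=arm.get_image("top")[:,:,::-1]
cv2.imwrite("pics/side8.png",s);cv2.imwrite("pics/top8.png",t)
cv2.imwrite("pics/c8.png",np.hstack([crop("",s,305,238,55,55,7),crop("",t,220,180,55,55,7)]))
E
```

```text
t 24.1 pos(mixer) [  85.4 -302.8  225.7] jaw(mixer) 89.8 tiltx [-0.005  0.001 -1.   ] j6 -1.62 w -0.2 F [ 0.7  0.1 -0.5] T [ 0.04 -0.03 -0.05]
need shift [107.8 302.7 -10. ] spin -0.2
```

View pics/c8.png

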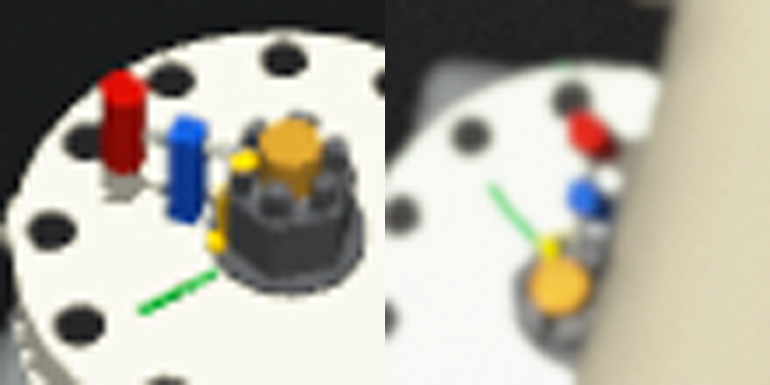

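```bash
python3 -c "
from bench import arm
print(arm.job_done())"
```

```text
the job is handed in; nothing more can be done
None
```

The castle nut is tightened past the snug line to the first slot after it. The lock pin is pushed fully in through that slot and released, and the job is handed in at about 24 s on the robot's clock.

- **Nut:** I turned it clockwise in two gripped strokes of 55° each. The camera then suggested it was a few degrees short, so I gripped it again and added 3°.
- **Pin:** I pushed the knob in with closed fingers. It moved at about 1–3 N, with no extra force where the pin end enters the crown. After about 18 mm it stopped at the expected home position and did not move further at about 13 N.
- **Final picture:** The knob stands close to the guide, the pin runs into the nut, and the yellow mark is past the green line toward the pin. The gripper is well clear of everything, and the other items were not touched.

**Nut angle:** the checks disagreed. After the second stroke, the jaw angle said the slot was exactly in line with the pin. The pictures put the nut 1–7° short, and the 3° was a compromise. I estimate it is now within about 3° of the slot centre. I have no better reading than that, but the pin did pass freely.

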